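# Slide the top shelf board off the stack into the desk sorter

### The arm

A 6-joint arm with a two-finger parallel gripper is mounted at the origin on the work surface. World frame = base frame: x ahead of the robot, y to its left, z up, the work surface at z = 0. Lengths are in m, angles in rad, forces in N, time in s.
With the tool pointing down it reaches from about 0.375 to 0.9 m from the base axis. Payload 3.1 kg.
Tool frame: the origin (TCP) lies midway between the tips of the shut fingers; the grasp point (between the pads) lies 19 mm behind it; z points along the fingers, y is the line along which they close (so a half turn about z gives the same grasp; the last joint's range is limited). The gripper opens to 87 mm and grips with 3 to 60 N. Pads are 19 mm wide; open, the fingers measure 117 mm over their backs; the gripper's body (75 mm by 190 mm) begins 51 mm behind the grasp point.
Start: joints at [-1.456, 0.527, 1.433, -0, 1.181, -0.178], TCP at [0.181, -0.598, 0.223] pointing down, gripper open.
Joint ranges: [-3.08, 3.08], [-0.75, 2.2], [0.22, 2.44], [-1.43, 4.57], [0, 2.65], [-2.85, 2.85]. Speed limits (rad/s): [2.79, 2.79, 3.14, 3.14, 3.14, 3.14].

### API

Orientations are given as a unit quaternion [x, y, z, w].
In Python, from rig import get_obs, cams, job gives the robot as it stands.
- The arm moves only by the tool servo_tool, never from a script. Its argument "moves" is text: rows parted by semicolons, each of 5 numbers parted by spaces: the shift along the tool's x, y, z in m, then the turn about the tool's z in degrees, then the finger opening in m, from 0 to 0.087. In form: dx dy dz spin claw; .... A call has 1 to 10 rows; each row is the pose to reach, as a shift and turn from the pose commanded when the call began, along the tool's axes at that moment; what a row does not reach only later rows make up. A row lasts 1/12 s, in which the tool goes at most 41.7 mm and 7.16 degrees, less where a joint would pass 70% of its speed; a pose out of reach is approached as far as the arm can. A call with a gripper value outside its range is refused whole. The fingers move at their own pace and stop on an object; "grip_force" is the grip in N (left out, the last holds). Time passes only in rows, so rows that repeat a pose let the fingers close. It gives the time, the measured TCP pose, the force, the opening and the grip force at its end, in the units of the state.
- get_obs(): the state, without advancing time (a new reading comes with each control period).
- cams.camera(name): name is "side" or "top"; returns the picture (400x640x3 uint8, blue, green, red); there is no depth.
- cams.camera_model(name): a dict with "fx", "fy", "cx", "cy" (pixels), "R" (3x3) and "t" (3): a world point X has camera coordinates R X + t. Camera axes: x right, y down, z forward; pixel columns grow to the right and rows downward; lengths in m; the calibration is good to about 2 mm. A picture is of the moment at which its call begins. camera_model takes no time and is no camera call.
- job.hand_in(): hands the job in; it is judged then, once.
The state is a dict: "time": time; "q": joint angles; "joint_velocities": joint speeds; "joint_torque": joint torques, N m; "position": TCP position; "tool_rot": TCP orientation; "ft_force": force on the tool from outside, world axes, zero at the start; "moment": the same for the moment, N m; "grip_width": finger opening in m; "grip_force": force on a finger pad.
Only numpy, scipy, OpenCV 4.12 (cv2) and the standard library are available. Lean on these libraries where they do the work, as an engineer would, in place of code of your own. Each camera call takes 0.05 s, during which the arm holds its last target. There are 200 camera calls.

### The job

Put the shelf back into the white desk sorter: first lift the brown tape roll off the stack of loose shelf boards beside the sorter and lay it flat on the oak surface, then slide the top board sideways off the stack, without lifting it, straight into the sorter onto its side cleats until it is fully home, flush with the front. The other boards of the stack must stay as they lie, and everything else must be left standing where it is, except that the pen pot may be set aside upright on the oak surface if it is in your way. Put things down gently.

Things in the scene. Friction and masses are not known exactly. Their poses are not given: they have to be found in the camera images.
- sorter: Desk sorter, fixed: white melamine box 181 mm wide (its x), 217 mm deep (its y), 104 mm high, open only at the front, which faces its own +y. Origin: on the oak surface under the middle of the bay. Side panels 12 mm thick, inner faces at x = +-78.5 mm, front edges rounded (6 mm radius), ending at y = +105 mm; back panel's inner face at y = -106 mm; back outside at y = -112 mm.
- bay_home (a point): Where the centre (half-way up) of a board fully home lies: 53.5 mm above the oak surface, its end then flush with the sorter's front edges. Axes as the sorter's. The board rests on two cleats, one along each side panel, 14 mm wide, from y = -106 to +92 mm of the sorter, tops 45.5 mm above the oak surface (2.5 mm below the top board's underside on the stack).
- bay_mouth (a point): Middle of the bay's open front, at y = +105 mm of the sorter and the same height as bay_home. The opening above the cleats is 157 mm wide and reaches up to the roof's underside, 92 mm above the oak surface; the roof is 12 mm thick.
- board_top_center (a point): Centre (half-way up) of the stack's top board: white melamine, pale cut edges, 150 mm (its x) by 210 mm (its y) by 16 mm, 0.35 kg, too wide to grip; slides freely. Starts 48 to 64 mm above the oak surface, its -y end facing the sorter's front 5 to 65 mm away, its axes up to 0.2 rad and its middle up to 40 mm sideways out of line with the bay. The -y end goes in first.
- board_a: Lowest board of the stack, loose, same size as the top one; origin at the centre of its underside. Must not be shifted.
- board_b: Second board of the stack, loose, same size as the top one; origin at the centre of its underside. Must not be shifted.
- board_c: Third (just under the top) board of the stack, loose, same size as the top one; origin at the centre of its underside. Must not be shifted.
- board_a_corner (a point): Corner of board_a at x = +75, y = +105 mm from its origin, half-way up.
- board_b_corner (a point): Corner of board_b at x = +75, y = +105 mm from its origin, half-way up.
- board_c_corner (a point): Corner of board_c at x = +75, y = +105 mm from its origin, half-way up.
- roll_center (a point): Centre (half-way up, on the axis) of the brown packing tape roll lying flat on the top board, axis upright: outer diameter 108 mm, open core 76 mm in diameter right through, 48 mm high, 0.25 kg. Its 16 mm thick wall can be pinched from above, one finger in the core.
- pot_center (a point): Centre (half-way up) of the white ceramic pen pot standing upright on the oak surface close to the stack's end away from the sorter: 66 mm in diameter, 95 mm high, 0.32 kg; the pencils in it reach 122 mm above its foot.
- canister_mid (a point): Centre of a lidded stainless canister, diameter 104 mm, 154 mm high with its knob (origin 67 mm above its foot). Leave alone.
- dispenser_mid (a point): Heavy black tape dispenser standing beside the stack, 175 mm (its x) by 66 mm (its y), 88 mm high (origin at its centre, 44 mm up). Leave alone.
- roll_spare_center (a point): Centre of a second brown tape roll, the same size, lying flat on the oak surface. Leave alone.
- bulb_carton_mid (a point): Centre of a small light-bulb carton, 66 by 66 mm, 118 mm high. Leave alone.
- tape_measure_mid (a point): Centre of a grey tape measure standing on edge, 74 mm (its x; its hook sticks out 11 mm more at -x) by 42 mm (its y), 71 mm high (origin 33 mm up). Leave alone.
- torch_mid (a point): Centre of a black torch standing on its head, diameter 46 mm at the foot, 128 mm high. Leave alone.
- glue_mid (a point): Centre of a white glue bottle, diameter 52 mm, 145 mm high. Leave alone.
Mind the look-alikes: they are no part of the job. What is shaped like the part that bears roll_center but green or pink is not meant.

How it is judged:
On the way, in this order (a step that is already met when the one before it is completed fails the run):
1. the tape roll lies flat on the oak surface, let go (height (world z) of roll_center between 0.018 and 0.029 m and angle between roll_center's own z axis and vertical below 0.08 rad and linear speed of roll below 0.02 m/s and contact force between roll and the fingers below 0.5 N), for 0.2 s.
2. the top board is in the sorter, fully home on its cleats (y of board_top_center in the frame of sorter between -0.008 and 0.005 m and x of board_top_center in the frame of sorter between -0.006 and 0.006 m and z of board_top_center in the frame of sorter between 0.051 and 0.057 m and angle between board_top_center's own z axis and vertical below 0.03 rad and angle between the y axis of board_top_center and the y axis of sorter, either way round below 0.05 rad), for 0.2 s.
At the end, for the whole second after the job is handed in: Top board at rest level on the sorter's cleats, flush with the front within 5 mm, within 6 mm of mid-bay; lower boards moved under 10 mm; tape roll flat and pen pot upright on the oak surface, at rest; all other things within 20 mm of their start (all of step 2 and linear speed of each of board_top, roll, pot below 0.02 m/s and height (world z) of roll_center between 0.018 and 0.029 m and angle between each of roll_center, pot_center's own z axis and vertical below 0.08 rad and height (world z) of pot_center between 0.042 and 0.053 m and not (distance of any of board_a, board_a_corner, board_b, board_b_corner, board_c, board_c_corner from where it was at the start of the episode above 0.01 m) and distance of each of canister_mid, dispenser_mid, roll_spare_center, bulb_carton_mid, tape_measure_mid, torch_mid, glue_mid from where it was at the start of the episode below 0.02 m); the robot touches nothing.
It fails at once if a lower board of the stack shifted by more than 10 mm (distance of any of board_a, board_a_corner, board_b, board_b_corner, board_c, board_c_corner from where it was at the start of the episode above 0.01 m).
It fails at once if the top board lifted by more than 12 mm, dropped or tipped off the stack (height (world z) of board_top_center above 0.068 m or height (world z) of board_top_center below 0.045 m or angle between board_top_center's own z axis and vertical above 0.12 rad).
It fails at once if a bystander shifted by more than 20 mm or knocked over (distance of any of canister_mid, dispenser_mid, roll_spare_center, bulb_carton_mid, tape_measure_mid, torch_mid, glue_mid from where it was at the start of the episode above 0.02 m or angle between any of canister_mid, dispenser_mid, roll_spare_center, bulb_carton_mid, tape_measure_mid, torch_mid, glue_mid's own z axis and vertical above 0.4 rad).
It fails at once if the pen pot knocked over (angle between pot_center's own z axis and vertical above 0.5 rad).
It fails at once if the tape roll or the pen pot dropped rather than put down ((height (world z) of roll_center below 0.06 m and linear speed of roll above 0.7 m/s) or (height (world z) of pot_center below 0.085 m and linear speed of pot above 0.7 m/s)).
It also fails if it takes over 64 s, if anything falls off the work surface, if the arm or the gripper's body presses on something with over 40 N, if the wrist force passes 120 N, or if a joint passes its speed limit or range.

## Working session

There is one attempt and no reset: what is moved stays moved. The work goes in short steps, Python scripts to look and compute and a tool call to move; the robot and the scene stay as the last step left them, time stands still between calls to the robot, and variables do not carry over. Pictures are saved under pics/ and viewed, at most 10 in all, crops included, and the job is handed in when it is done.

Besides the shell and the picture viewer there is one more tool, called after "Emit:" in YAML: its name, and indented under it one key for each argument. servo_tool: Moves the arm, as the interface text tells. Its arguments: {"type":"object","properties":{"moves":{"type":"string"},"grip_force":{"type":"number"}},"required":["moves"]}

```bash
mkdir -p pics; cat > h.py <<'E'
import numpy as np, cv2
from rig import get_obs, cams, job
def snap(n,f):
    im=cams.camera(n); cv2.imwrite('pics/'+f,im); return im
def ray(n,u,v,z):
    m=cams.camera_model(n);R=np.array(m['R']);t=np.array(m['t'])
    d=R.T@np.array([(u-m['cx'])/m['fx'],(v-m['cy'])/m['fy'],1]);c=-R.T@t
    return c+d*(z-c[2])/d[2]
def proj(n,X):
    m=cams.camera_model(n);p=np.array(m['R'])@np.array(X)+np.array(m['t'])
    return m['fx']*p[0]/p[2]+m['cx'],m['fy']*p[1]/p[2]+m['cy']
E
python3 - <<'E'
from h import *
snap('top','t0.png');snap('side','s0.png')
for n in('top','side'):
    m=cams.camera_model(n);R=np.array(m['R']);print(n,m['fx'],(-R.T@np.array(m['t'])).round(3),R.round(2).tolist())
o=get_obs();print(o['time'],o['position'],o['tool_rot'],o['grip_width'])
E
```

```text
top 428.3200955500226 [ 0.421 -0.01   1.489] [[-0.02, -1.0, -0.01], [-1.0, 0.02, -0.08], [0.08, 0.01, -1.0]]
side 379.4565825590543 [0.173 0.844 0.833] [[-0.91, -0.41, -0.01], [-0.25, 0.57, -0.78], [0.33, -0.71, -0.62]]
0.1 [ 0.18094267 -0.59755624  0.22166909] [ 9.89231065e-01  1.46358983e-01  3.06123645e-05 -9.73187079e-04] 0.08694603398173895
```

View pics/t0.png

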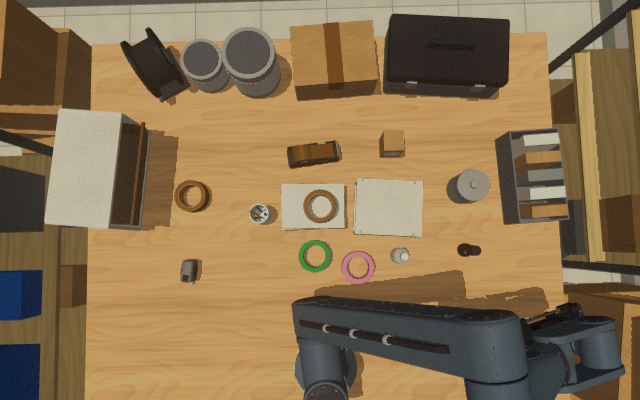

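View pics/s0.png

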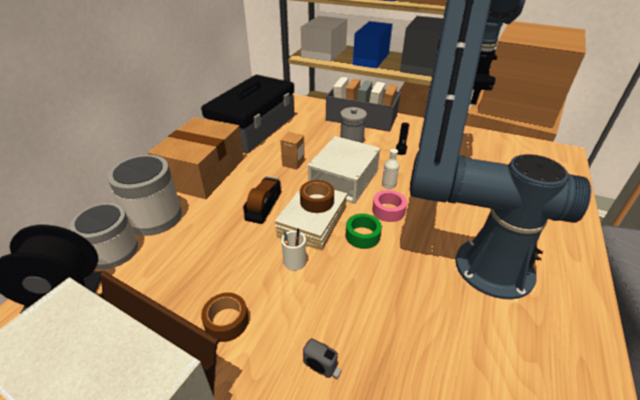

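The top view shows the brown roll on the stack at (321,206), which fits the description. The look-alikes are the spare roll at (192,196), green at (315,256) and pink at (358,268). The stack is at about (313,206), the sorter at (389,208) with its front facing left (+y), and the pot at (260,213). I'll check this in a close crop.

```bash
python3 - <<'E'
import cv2
im=cv2.imread('pics/t0.png');cv2.imwrite('pics/t0c.png',cv2.resize(im[170:250,235:435],None,fx=4,fy=4,interpolation=cv2.INTER_CUBIC))
im=cv2.imread('pics/s0.png');cv2.imwrite('pics/s0c.png',cv2.resize(im[130:280,230:430],None,fx=4,fy=4,interpolation=cv2.INTER_CUBIC))
E
```

```text
(no output)
```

View pics/t0c.png

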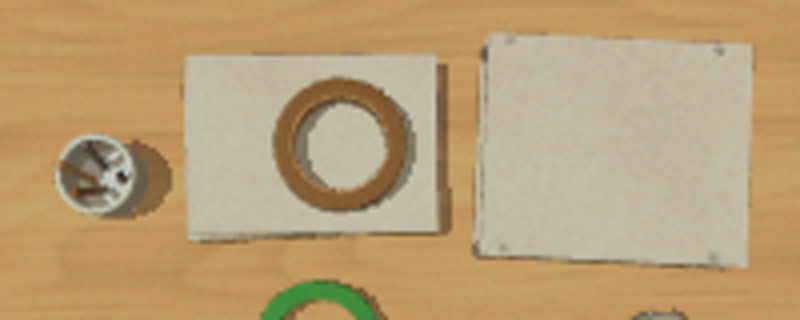

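View pics/s0c.png

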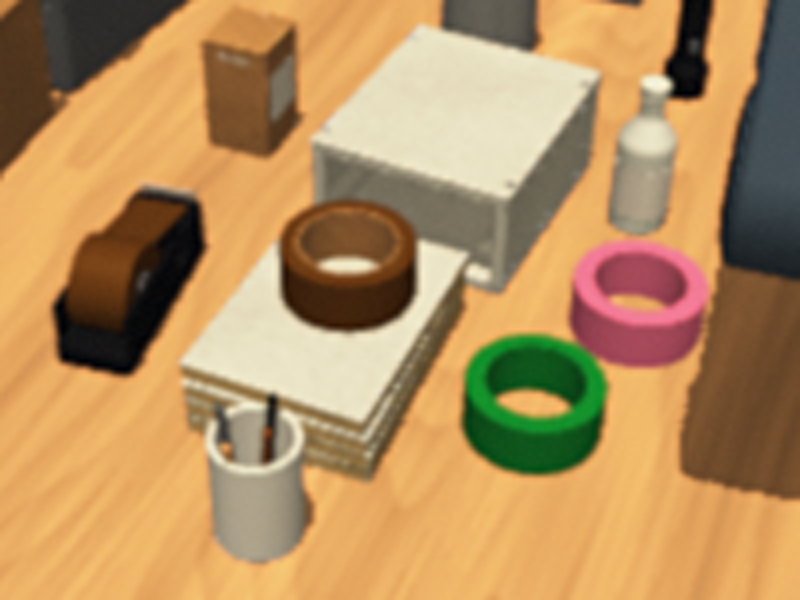

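The crops confirm the choice: the brown roll on the white stack is centred at crop (342,145). The top board's corners are (185,56), (436,55), (437,233) and (188,236). The sorter roof's corners are (486,33), (752,44), (747,267) and (475,256). The pot rim is centred at (96,175).

```bash
cat > m.py <<'E'
from h import *
def P(x,y,z): return ray('top',235+x/4-.375,170+y/4-.375,z)
E
python3 - <<'E'
from m import *
from scipy.spatial.transform import Rotation as Ro
def rect(n,c,z):
    p=np.array([P(x,y,z) for x,y in c])[:,:2]; print(n,p.round(4).tolist(),'mid',p.mean(0).round(4))
    print(' sides',[np.linalg.norm(p[i]-p[(i+1)%4]).round(4) for i in range(4)])
    a=p[0]-p[1]+p[3]-p[2]; a/=np.linalg.norm(a); b=p[0]-p[3]+p[1]-p[2]; 
    print(' y axis ang from +y (ccw deg)',np.degrees(np.arctan2(-a[0],a[1])).round(2),'from x',np.degrees(np.arctan2(b[1],b[0])).round(2))
rect('board',[(185,56),(436,55),(437,233),(188,236)],.064)
rect('sorter',[(486,33),(752,44),(747,267),(475,256)],.104)
print('roll',P(342.5,144.5,.112),'w',P(274,145,.112)[1]-P(411,145,.112)[1],P(342,78,.112)[0]-P(342,211,.112)[0])
print('pot',P(96,175,.095),'green',ray('top',315,256,.048),'pink',ray('top',358,268,.048),'spare',ray('top',192.5,196,.048),'tm',ray('top',189,270,.07),'disp',ray('top',313,152,.088))
o=get_obs();print(Ro.from_quat(o['tool_rot']).as_matrix().round(3).tolist())
E
```

```text
board [[0.6181, 0.1334], [0.6137, -0.077], [0.4647, -0.0737], [0.4672, 0.1333]] mid [0.5409 0.029 ]
 sides [np.float64(0.2105), np.float64(0.149), np.float64(0.207), np.float64(0.1509)]
 y axis ang from +y (ccw deg) -0.93 from x -0.61
sorter [[0.6254, -0.1163], [0.611, -0.3323], [0.4302, -0.3206], [0.4442, -0.1021]] mid [ 0.5277 -0.2178]
 sides [np.float64(0.2164), np.float64(0.1812), np.float64(0.219), np.float64(0.1817)]
 y axis ang from +y (ccw deg) -3.74 from x -4.1
roll [0.53636145 0.00261152 0.112     ] w 0.1104687995317837 0.10761894189044147
pot [0.51767549 0.204516   0.095     ] green [0.37353568 0.02467687 0.048     ] pink [ 0.33042901 -0.11782408  0.048     ] spare [0.58537198 0.43545903 0.048     ] tm [0.33806862 0.44005533 0.07      ] disp [0.71778301 0.02271219 0.088     ]
[[0.957, 0.29, -0.0], [0.29, -0.957, 0.002], [0.0, -0.002, -1.0]]
```

Measurements match the stated sizes: board 210×150 mm and sorter 217×181 mm. I'll go over the roll's +x wall first, with the fingers closing along world x.

Emit:
servo_tool:
  moves: "0.558 -0.459 0 -73 0.05; 0.558 -0.459 0 -73 0.05; 0.558 -0.459 0 -73 0.05; 0.558 -0.459 0 -73 0.05; 0.558 -0.459 0 -73 0.05; 0.558 -0.459 0 -73 0.05; 0.558 -0.459 0 -73 0.05; 0.558 -0.459 0 -73 0.05; 0.558 -0.459 0 -73 0.05; 0.558 -0.459 0 -73 0.05"
  grip_force: 40

```text
time: 0.93
position: [0.4129, -0.2496, 0.2224]
tool_rot: [0.715, 0.7, 0.0, -0.0]
ft_force: [0.6, -0.2, 0.2]
grip_width: 0.0499
grip_force: 0.0
```

```bash
cat > go.py <<'E'
# python3 go.py x y z yaw(deg of tool x): shift needed in tool axes
import sys; from h import *
from scipy.spatial.transform import Rotation as Ro
o=get_obs();R=Ro.from_quat(o['tool_rot']).as_matrix();p=np.array(o['position'])
yaw=np.degrees(np.arctan2(R[1,0],R[0,0]))
print('t',round(o['time'],2),'p',p.round(4),'yaw',yaw.round(2),'F',np.round(o['ft_force'],1),'w',round(o['grip_width'],4))
a=list(map(float,sys.argv[1:]))
if a: print('shift',(R.T@(np.array(a[:3])-p)).round(4),'spin',(yaw-a[3]).round(2))
E
python3 go.py 0.582 0.003 0.2 90
```

```text
t 0.93 p [ 0.4129 -0.2496  0.2224] yaw 88.78 F [ 0.6 -0.2  0.2] w 0.0499
shift [0.2562 0.1637 0.0224] spin -1.22
```

Emit:
servo_tool:
  moves: "0.256 0.164 0.02 -1 0.05; 0.256 0.164 0.02 -1 0.05; 0.256 0.164 0.02 -1 0.05; 0.256 0.164 0.02 -1 0.05; 0.256 0.164 0.02 -1 0.05; 0.256 0.164 0.02 -1 0.05; 0.256 0.164 0.02 -1 0.05; 0.256 0.164 0.02 -1 0.05; 0.256 0.164 0.02 -1 0.05; 0.256 0.164 0.02 -1 0.05"

```text
time: 1.77
position: [0.5827, 0.0003, 0.2019]
tool_rot: [0.71, 0.704, -0.001, -0.001]
ft_force: [0.8, -0.2, 0.4]
grip_width: 0.0503
grip_force: 0.0
```

```bash
python3 go.py 0.582 0.003 0.08 90
```

```text
t 1.77 p [5.827e-01 3.000e-04 2.019e-01] yaw 89.58 F [ 0.8 -0.2  0.4] w 0.0503
shift [ 0.0028 -0.0005  0.1219] spin -0.42
```

Emit:
servo_tool:
  moves: "0.003 0 0.04 0 0.05; 0.003 0 0.08 0 0.05; 0.003 0 0.1 0 0.05; 0.003 0 0.115 0 0.05; 0.003 0 0.12 0 0.05; 0.003 0 0.122 0 0.05; 0.003 0 0.122 0 0.05; 0.003 0 0.122 0 0.035; 0.003 0 0.122 0 0.025; 0.003 0 0.122 0 0.02"

```text
time: 2.6
position: [0.584, 0.0026, 0.0818]
tool_rot: [0.71, 0.704, 0.001, 0.001]
ft_force: [-0.1, -0.6, 0.4]
grip_width: 0.0372
grip_force: 0.0
```

Emit:
servo_tool:
  moves: "0 0 0 0 0.016; 0 0 0 0 0.012; 0 0 0 0 0.005; 0 0 0 0 0; 0 0 0 0 0; 0 0 0 0 0"

```text
time: 3.1
position: [0.5835, 0.003, 0.0808]
tool_rot: [0.71, 0.704, 0.0, 0.0]
ft_force: [-0.7, -0.3, 3.1]
grip_width: 0.0152
grip_force: 39.7
```

```bash
python3 go.py; python3 - <<'E'
from h import *
a=snap('top','t1.png')[165:245,235:435];b=snap('side','s1.png')[120:280,220:420]
a=cv2.resize(a,None,fx=3,fy=3,interpolation=2);b=cv2.resize(b,(450,360),interpolation=2)
c=np.zeros((600,600,3),np.uint8);c[:240]=a;c[240:,:450]=b;cv2.imwrite('pics/c1.png',c)
E
```

```text
t 3.1 p [0.5835 0.003  0.0808] yaw 89.46 F [-0.7 -0.3  3.1] w 0.0152
```

View pics/c1.png

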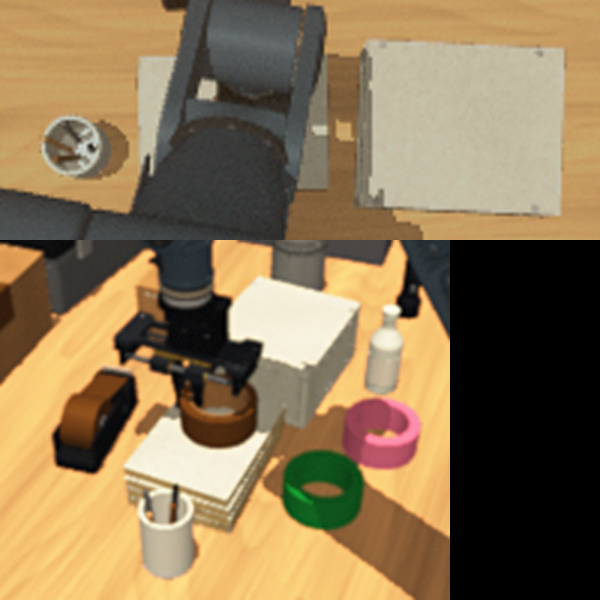

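The fingers hold the roll's wall (opening 15 mm), around (225,400) in the lower picture. Next I lift it, carry it clear and lower it.

Emit:
servo_tool:
  moves: "0 0 -0.01 0 0; 0 0 -0.03 0 0; 0 0 -0.05 0 0; 0.01 0.005 -0.07 0 0; 0.035 0.018 -0.08 0 0; 0.065 0.035 -0.08 0 0; 0.095 0.052 -0.08 0 0; 0.125 0.07 -0.08 0 0; 0.155 0.086 -0.08 0 0; 0.185 0.102 -0.08 0 0"

```text
time: 4.03
position: [0.6871, 0.1881, 0.1604]
tool_rot: [0.711, 0.704, -0.001, -0.0]
ft_force: [0.4, -0.7, -2.8]
grip_width: 0.0148
grip_force: 39.7
```

Emit:
servo_tool:
  moves: "0.025 0.015 0 0 0; 0.05 0.03 0 0 0; 0.065 0.037 0.01 0 0; 0.072 0.04 0.03 0 0; 0.072 0.04 0.055 0 0; 0.072 0.04 0.08 0 0; 0.072 0.04 0.1 0 0; 0.072 0.04 0.115 0 0; 0.072 0.04 0.125 0 0; 0.072 0.04 0.13 0 0"

```text
time: 4.87
position: [0.7267, 0.258, 0.0285]
tool_rot: [0.711, 0.704, -0.001, -0.001]
ft_force: [-0.8, 0.5, -2.7]
grip_width: 0.0147
grip_force: 39.7
```

```bash
python3 go.py 0.726 0.26 0.017 90;  python3 - <<'E'
from h import *
b=snap('side','s2.png')[120:320,170:420]
cv2.imwrite('pics/c2.png',cv2.resize(b,None,fx=3,fy=3,interpolation=2))
E
```

```text
t 4.87 p [0.7267 0.258  0.0285] yaw 89.44 F [-0.8  0.5 -2.7] w 0.0147
shift [ 0.002  -0.0007  0.0115] spin -0.56
```

View pics/c2.png

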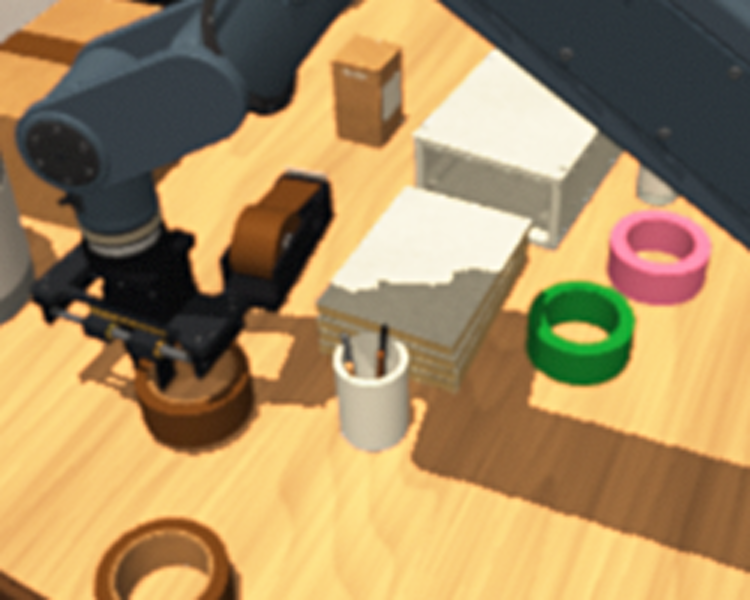

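The picture shows the roll held level and just above the oak, around (195,400). I'll lower it slowly until it touches, then release.

Emit:
servo_tool:
  moves: "0 0 0.003 0 0; 0 0 0.006 0 0; 0 0 0.008 0 0; 0 0 0.01 0 0; 0 0 0.011 0 0; 0 0 0.012 0 0; 0 0 0.012 0 0; 0 0 0.012 0 0"

```text
time: 5.58
position: [0.7277, 0.2585, 0.0186]
tool_rot: [0.71, 0.704, 0.0, 0.0]
ft_force: [0.2, 0.1, -1.9]
grip_width: 0.0149
grip_force: 39.7
```

Emit:
servo_tool:
  moves: "0 0 0.001 0 0; 0 0 0.002 0 0; 0 0 0.002 0 0; 0 0 0.002 0 0"

```text
time: 5.92
position: [0.7279, 0.2585, 0.0169]
tool_rot: [0.71, 0.704, 0.0, 0.0]
ft_force: [-0.5, -0.3, -0.5]
grip_width: 0.0148
grip_force: 39.7
```

Emit:
servo_tool:
  moves: "0 0 0 0 0.025; 0 0 0 0 0.04; 0 0 0 0 0.05; 0 0 0 0 0.05; 0 0 0 0 0.05; 0 0 -0.02 0 0.05; 0 0 -0.06 0 0.05; 0 0 -0.1 0 0.05; 0 0 -0.14 0 0.05; 0 0 -0.18 0 0.087"

```text
time: 6.75
position: [0.7274, 0.2584, 0.1983]
tool_rot: [0.71, 0.704, -0.0, -0.0]
ft_force: [0.7, 0.7, -0.5]
grip_width: 0.0522
grip_force: 0.0
```

```bash
python3 go.py 0.518 0.2045 0.2 90;  python3 - <<'E'
from h import *
a=snap('top','t3.png')[90:250,190:440]
cv2.imwrite('pics/c3.png',cv2.resize(a,None,fx=3,fy=3,interpolation=2))
E
```

```text
t 6.75 p [0.7274 0.2584 0.1983] yaw 89.45 F [ 0.7  0.7 -0.5] w 0.0522
shift [-0.0559 -0.2089 -0.0017] spin -0.55
```

View pics/c3.png

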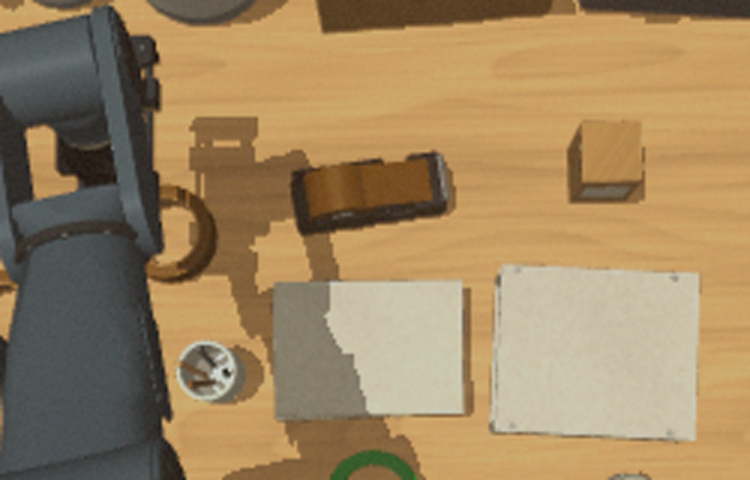

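The roll lies flat on the oak at the left, around (185,235). The pot is at (210,371). I'll set it aside in +y.

Emit:
servo_tool:
  moves: "-0.056 -0.209 0 0 0.087; -0.056 -0.209 0 0 0.087; -0.056 -0.209 0 0 0.087; -0.056 -0.209 0 0 0.087; -0.056 -0.209 0 0 0.087; -0.056 -0.209 0 0 0.087; -0.056 -0.209 0 0 0.087; -0.056 -0.209 0.03 0 0.087; -0.056 -0.209 0.05 0 0.087; -0.056 -0.209 0.06 0 0.087"

```text
time: 7.63
position: [0.5192, 0.2045, 0.1349]
tool_rot: [0.711, 0.704, -0.0, -0.0]
ft_force: [0.5, -0.2, 0.3]
grip_width: 0.087
grip_force: 0.0
```

```bash
python3 go.py 0.518 0.2035 0.062 90;  python3 - <<'E'
from h import *
for p in [(272,281),(463,281),(464,414),(275,417)]: print(ray('top',190+p[0]/3-.33,90+p[1]/3-.33,.064).round(4))
for p in [(499,265),(700,273),(695,440),(491,432)]: print(ray('top',190+p[0]/3-.33,90+p[1]/3-.33,.104).round(4))
E
```

```text
t 7.63 p [0.5192 0.2045 0.1349] yaw 89.44 F [ 0.5 -0.2  0.3] w 0.087
shift [-0.001  -0.0012  0.0729] spin -0.56
[0.6191 0.1352 0.064 ]
[ 0.6138 -0.0783  0.064 ]
[ 0.4654 -0.0753  0.064 ]
[0.467  0.1343 0.064 ]
[ 0.625  -0.1159  0.104 ]
[ 0.6108 -0.3335  0.104 ]
[ 0.4303 -0.3205  0.104 ]
[ 0.4441 -0.1019  0.104 ]
```

Emit:
servo_tool:
  moves: "-0.001 -0.001 0.03 0 0.087; -0.001 -0.001 0.05 0 0.087; -0.001 -0.001 0.062 0 0.087; -0.001 -0.001 0.069 0 0.087; -0.001 -0.001 0.07 0 0.08; -0.001 -0.001 0.07 0 0.07; -0.001 -0.001 0.07 0 0.06; -0.001 -0.001 0.07 0 0.055; -0.001 -0.001 0.07 0 0.055; -0.001 -0.001 0.07 0 0.055"
  grip_force: 25

```text
time: 8.47
position: [0.519, 0.2037, 0.0677]
tool_rot: [0.71, 0.704, 0.002, 0.001]
ft_force: [1.3, 0.0, 2.4]
grip_width: 0.0663
grip_force: 25.0
```

Emit:
servo_tool:
  moves: "0 0 -0.006 0 0.055; 0 0 -0.012 0 0.055; 0.015 0 -0.014 0 0.055; 0.035 0 -0.014 0 0.055; 0.06 0 -0.014 0 0.055; 0.085 0 -0.014 0 0.055; 0.105 0 -0.014 0 0.055; 0.11 0 -0.014 0 0.055; 0.11 0 -0.008 0 0.055; 0.11 0 -0.004 0 0.055"

```text
time: 9.3
position: [0.5172, 0.3129, 0.07]
tool_rot: [0.71, 0.704, -0.001, -0.0]
ft_force: [-0.3, -0.0, -3.8]
grip_width: 0.0664
grip_force: 25.0
```

Emit:
servo_tool:
  moves: "0 0 0.002 0 0.055; 0 0 0.004 0 0.055; 0 0 0.004 0 0.055; 0 0 0.004 0 0.055"

```text
time: 9.63
position: [0.5169, 0.3119, 0.0676]
tool_rot: [0.711, 0.703, -0.002, -0.001]
ft_force: [-3.5, -0.0, 6.9]
grip_width: 0.0663
grip_force: 25.0
```

Emit:
servo_tool:
  moves: "0 0 -0.002 0 0.055; 0 0 -0.002 0 0.07; 0 0 -0.002 0 0.08; 0 0 -0.002 0 0.087; 0 0 -0.002 0 0.087; 0 0 -0.01 0 0.087; 0 0 -0.04 0 0.087; 0 0 -0.08 0 0.087; 0 0 -0.115 0 0.087; 0 0 -0.115 0 0.087"

```text
time: 10.47
position: [0.523, 0.3156, 0.1897]
tool_rot: [0.71, 0.704, 0.007, 0.003]
ft_force: [0.4, 1.2, 0.6]
grip_width: 0.0871
grip_force: 0.0
```

```bash
python3 go.py 0.543 0.165 0.12 89;  python3 - <<'E'
from h import *
a=snap('top','t4.png')[150:250,190:440];b=snap('side','s4.png')[170:280,230:340]
c=np.zeros((600,800,3),np.uint8);c[:300,:750]=cv2.resize(a,None,fx=3,fy=3,interpolation=2);c[300:,:300]=cv2.resize(b,(300,300),interpolation=2)
cv2.imwrite('pics/c4.png',c)
E
```

```text
t 10.47 p [0.523  0.3156 0.1897] yaw 89.47 F [0.4 1.2 0.6] w 0.0871
shift [-0.1508  0.0204  0.0692] spin 0.47
```

View pics/c4.png

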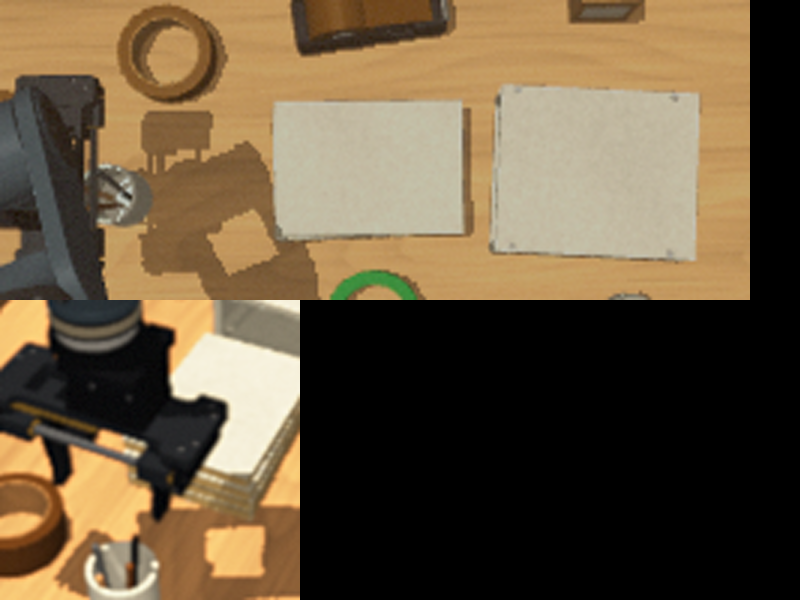

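The pot stands upright at its new place, around (118,195) in the top picture. The board corners are unchanged, with the end towards the pot at crop x of about 274. I'll go behind that end with the fingers open and the yaw matched to the sorter (86.2°).

Emit:
servo_tool:
  moves: "-0.15 0.02 0 3.3 0.087; -0.15 0.02 0 3.3 0.087; -0.15 0.02 0 3.3 0.087; -0.15 0.02 0 3.3 0.087; -0.15 0.02 0.04 3.3 0.087; -0.15 0.02 0.08 3.3 0.087; -0.15 0.02 0.11 3.3 0.087; -0.15 0.02 0.125 3.3 0.087; -0.15 0.02 0.132 3.3 0.087; -0.15 0.02 0.135 3.3 0.087"

```text
time: 11.4
position: [0.5348, 0.163, 0.0441]
tool_rot: [0.73, 0.683, -0.002, -0.002]
ft_force: [0.6, 1.1, 0.0]
grip_width: 0.0871
grip_force: 0.0
```

```bash
python3 go.py 0.543 0.146 0.055 86.2
```

```text
t 11.4 p [0.5348 0.163  0.0441] yaw 86.15 F [0.6 1.1 0. ] w 0.0871
shift [-0.0165  0.0093 -0.0109] spin -0.05
```

Emit:
servo_tool:
  moves: "0 0.009 -0.01 0 0.087; 0 0.009 -0.01 0 0.087; -0.005 0.009 -0.01 0 0.087; -0.01 0.009 -0.01 0 0.087; -0.013 0.009 -0.01 0 0.087; -0.015 0.009 -0.01 0 0.087; -0.015 0.009 -0.01 0 0.087; -0.015 0.009 -0.01 0 0.087"

```text
time: 12.07
position: [0.5446, 0.1475, 0.0566]
tool_rot: [0.731, 0.683, -0.0, 0.0]
ft_force: [-0.3, 0.0, 0.1]
grip_width: 0.0867
grip_force: 0.0
```

```bash
python3 go.py 0.543 0.146 0.055 86.2
```

```text
t 12.07 p [0.5446 0.1475 0.0566] yaw 86.14 F [-0.3  0.   0.1] w 0.0867
shift [-0.0016 -0.0015  0.0016] spin -0.06
```

Emit:
servo_tool:
  moves: "-0.003 0 0.002 0 0.087; -0.006 0 0.002 0 0.087; -0.009 0 0.002 0 0.087; -0.012 0 0.002 0 0.087; -0.014 0 0.002 0 0.087; -0.016 0 0.002 0 0.087; -0.018 0 0.002 0 0.087; -0.02 0.001 0.002 0 0.087; -0.022 0.0015 0.002 0 0.087; -0.024 0.002 0.002 0 0.087"

```text
time: 12.9
position: [0.5438, 0.1239, 0.0545]
tool_rot: [0.731, 0.682, -0.001, -0.001]
ft_force: [-0.1, 5.8, 4.8]
grip_width: 0.0874
grip_force: 2.9
```

```bash
python3 go.py;  python3 - <<'E'
from h import *
a=snap('top','t5.png')[170:250,250:400];b=snap('side','s5.png')[150:270,260:400]
c=np.zeros((600,800,3),np.uint8);c[:240,:450]=cv2.resize(a,None,fx=3,fy=3,interpolation=2);c[240:,380:800]=cv2.resize(b,(420,360),interpolation=2)
cv2.imwrite('pics/c5.png',c)
E
```

```text
t 12.9 p [0.5438 0.1239 0.0545] yaw 86.06 F [-0.1  5.8  4.8] w 0.0874
```

View pics/c5.png

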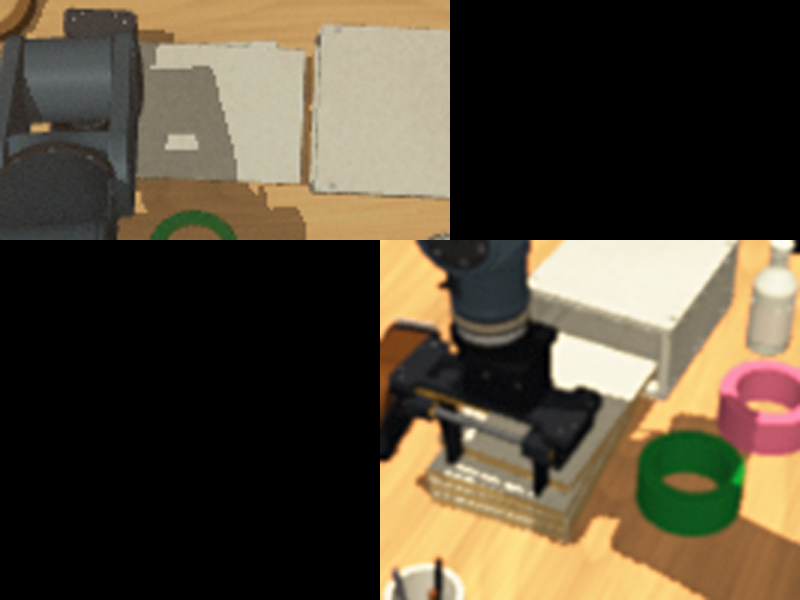

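The board has turned with the fingers and slides over the stack. Its leading corners in the top picture are at crop (306,50) and (303,183).

```bash
python3 - <<'E'
from h import *
a=np.radians(-3.8);y=np.array([-np.sin(a),np.cos(a)]);x=np.array([y[1],-y[0]]);o=np.array([.5276,-.218])+.0035*y
im=cv2.imread('pics/t5.png')
for n,p,z in [('bd',(306,50),.064),('bd',(303,183.5),.064),('roof',(320,26),.104),('roof',(312.5,189),.104)]:
    w=ray('top',250+p[0]/3-.33,170+p[1]/3-.33,z)[:2];print(n,w.round(4),'sorter xy',((w-o)@x).round(4),((w-o)@y).round(4))
from rig import get_obs
w=np.array(get_obs()['position'])[:2];print('tcp',((w-o)@x).round(4),((w-o)@y).round(4))
E
```

```text
bd [ 0.6031 -0.1037] sorter xy 0.0677 0.1156
bd [ 0.4544 -0.096 ] sorter xy -0.0812 0.1134
roof [ 0.6238 -0.117 ] sorter xy 0.0893 0.1037
roof [ 0.4473 -0.1036] sorter xy -0.0877 0.1053
tcp -0.0064 0.3384
```

The board's leading end is about 7 mm to -x of the bay, and the panel gap allows only ±3.5 mm. I'll nudge the board in +x at its side with shut fingers, slightly past its middle, then resume the end push.

Emit:
servo_tool:
  moves: "0.01 0 0 0 0.087; 0.015 0 0 0 0.087; 0.015 0 -0.03 0 0; 0.015 0 -0.07 0 0; -0.02 -0.03 -0.07 0 0; -0.05 -0.07 -0.07 0 0; -0.09 -0.1 -0.07 0 0; -0.097 -0.102 -0.07 0 0; -0.097 -0.102 -0.07 0 0; -0.097 -0.102 -0.07 0 0"

```text
time: 13.83
position: [0.4357, 0.033, 0.1244]
tool_rot: [0.731, 0.682, -0.001, -0.001]
ft_force: [0.9, -1.0, 0.1]
grip_width: 0.0415
grip_force: 0.0
```

```bash
python3 go.py 0.436 0.02 0.056 86.2
```

```text
t 13.83 p [0.4357 0.033  0.1244] yaw 86.04 F [ 0.9 -1.   0.1] w 0.0415
shift [-0.0129  0.0014  0.0684] spin -0.16
```

Emit:
servo_tool:
  moves: "-0.013 0 0 0 0; -0.013 0 0 0 0; -0.013 0 0 0 0; -0.013 0 0.02 0 0; -0.013 0 0.04 0 0; -0.013 0 0.055 0 0; -0.013 0 0.065 0 0; -0.013 0 0.068 0 0; -0.013 0 0.068 0 0; -0.013 0 0.068 0 0"

```text
time: 14.67
position: [0.4364, 0.0212, 0.0566]
tool_rot: [0.73, 0.683, 0.0, 0.0]
ft_force: [-0.1, -0.2, -0.0]
grip_width: 0.0006
grip_force: 0.0
```

Emit:
servo_tool:
  moves: "0 0.002 0 0 0; 0 0.004 0 0 0; 0 0.006 0 0 0; 0 0.008 0 0 0; 0 0.008 0 0 0"

```text
time: 15.08
position: [0.445, 0.0199, 0.0569]
tool_rot: [0.73, 0.683, 0.001, 0.001]
ft_force: [-0.2, -0.1, 0.6]
grip_width: 0.0002
grip_force: 0.0
```

Emit:
servo_tool:
  moves: "0 0.001 0.002 0 0; 0 0.002 0.002 0 0; 0 0.003 0.002 0 0; 0 0.004 0.002 0 0; 0 0.005 0.002 0 0"

```text
time: 15.5
position: [0.449, 0.0198, 0.0545]
tool_rot: [0.73, 0.683, -0.0, -0.0]
ft_force: [-0.2, 0.2, 0.0]
grip_width: 0.0008
grip_force: 0.0
```

```bash
cat > cor.py <<'E'
# edge positions in top picture
import sys; from h import *
im=snap('top',sys.argv[1]); cv2.imwrite('pics/z_'+sys.argv[1],cv2.resize(im[175:245,265:365],None,fx=6,fy=6,interpolation=2))
E
python3 go.py; python3 cor.py t6.png
```

```text
t 15.5 p [0.449  0.0198 0.0545] yaw 86.15 F [-0.2  0.2  0. ] w 0.0008
```

Emit:
servo_tool:
  moves: "0 0.001 0 0 0; 0 0.002 0 0 0; 0 0.003 0 0 0; 0 0.004 0 0 0; 0 0.005 0 0 0"

```text
time: 15.97
position: [0.4535, 0.0196, 0.0545]
tool_rot: [0.73, 0.683, -0.0, -0.0]
ft_force: [-2.0, -0.7, 1.5]
grip_width: 0.0006
grip_force: 0.9
```

Emit:
servo_tool:
  moves: "0 0.001 0 0 0; 0 0.002 0 0 0; 0 0.003 0 0 0; 0 0.003 0 0 0"

```text
time: 16.3
position: [0.4549, 0.0198, 0.0544]
tool_rot: [0.73, 0.683, -0.001, -0.002]
ft_force: [-3.7, 0.7, 1.7]
grip_width: 0.0005
grip_force: 2.0
```

```bash
python3 go.py; python3 cor.py t7.png
```

```text
t 16.3 p [0.4549 0.0198 0.0544] yaw 86.16 F [-3.7  0.7  1.7] w 0.0005
```

View pics/z_t7.png

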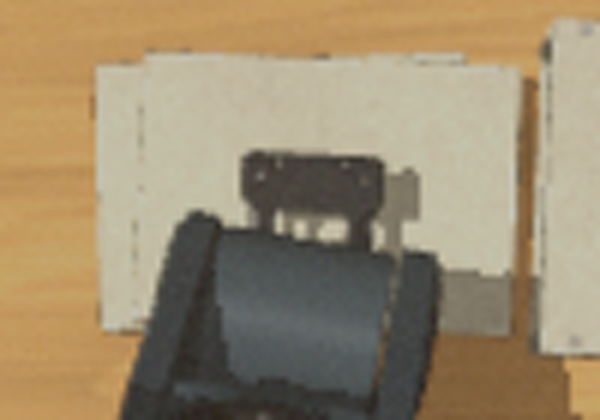

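The board is touched at its side and moving. Its leading corners are at crop (520,66) and (513,334), and its back +x corner is at (143,52).

```bash
cat > bd.py <<'E'
import sys; from h import *
a=np.radians(-3.8);y=np.array([-np.sin(a),np.cos(a)]);x=np.array([y[1],-y[0]]);o=np.array([.5276,-.218])+.0035*y
def S(u,v,z):
    w=ray('top',u,v,z)[:2]-o; return np.round([w@x*1000,w@y*1000],1)
def sat(f):
    return cv2.cvtColor(cv2.GaussianBlur(cv2.imread('pics/'+f),(3,3),0),cv2.COLOR_BGR2HSV)[:,:,1].astype(float)
def cross(l,th):  # subpixel threshold crossings
    d=l-th; i=np.where(d[:-1]*d[1:]<0)[0]; return [round(float(k+d[k]/(d[k]-d[k+1])),2) for k in i]
E
python3 - <<'E'
from bd import *
for p,z in [((520,66),.064),((513,334),.064),((143,52),.064),((548,19),.104),((537,352),.104)]: print(p,S(265+p[0]/6-.42,175+p[1]/6-.42,z))
for f in('t5.png','t7.png'):
    s=sat(f);print(f,s[215,330:360].astype(int).tolist())
    for u in (344,346,348): print(u,[(175+c,S(u,175+c,.064).tolist()) for c in cross(s[175:245,u],70)])
    for v in (190,195,222,225): print(v,[(330+c,S(330+c,v,.064).tolist()) for c in cross(s[v,330:365],70)])
w=np.array(get_obs()['position'])[:2]-o;print('tcp',w@x,w@y)
E
```

```text
(520, 66) [ 70.2 117.1]
(513, 334) [-79.3 115.4]
(143, 52) [ 69.3 327.9]
(548, 19) [ 91.2 105.1]
(537, 352) [-89.6 104.4]
t5.png [36, 36, 36, 37, 37, 39, 39, 37, 37, 37, 37, 37, 36, 35, 36, 37, 36, 36, 36, 43, 66, 106, 126, 99, 58, 42, 42, 40, 39, 40]
344 [(185.91, [68.1, 141.3]), (230.36, [-80.5, 135.6])]
346 [(186.27, [67.2, 134.6]), (230.24, [-79.8, 128.9])]
348 [(186.33, [67.2, 127.9]), (230.29, [-79.7, 122.3])]
190 [(351.11, [55.3, 117.0]), (354.78, [55.8, 104.7])]
195 [(350.8, [38.5, 117.4]), (354.74, [39.0, 104.3])]
222 [(349.68, [-52.0, 117.8]), (353.61, [-51.4, 104.7])]
225 [(349.74, [-61.9, 117.2]), (353.21, [-61.4, 105.7])]
t7.png [53, 49, 41, 40, 39, 39, 39, 38, 37, 37, 37, 38, 38, 38, 38, 37, 35, 35, 37, 42, 63, 102, 128, 100, 57, 41, 40, 38, 38, 39]
344 [(185.53, [69.4, 141.3]), (229.48, [-77.6, 135.7])]
346 [(185.49, [69.8, 134.7]), (229.68, [-78.0, 129.0])]
348 [(185.73, [69.3, 127.9]), (229.85, [-78.3, 122.3])]
190 [(351.19, [55.3, 116.7]), (354.78, [55.8, 104.7])]
195 [(350.82, [38.5, 117.3]), (354.72, [39.0, 104.3])]
222 [(349.23, [-52.0, 119.2]), (353.79, [-51.4, 104.1])]
225 [(349.15, [-62.0, 119.1]), (353.56, [-61.4, 104.5])]
tcp -0.08789297914012283 0.22888842757664202
```

Lateral error is now about -5 mm and the yaw is slightly clockwise. I'll push 5 mm more, a bit nearer the sorter.

Emit:
servo_tool:
  moves: "-0.003 -0.002 0 0 0; -0.008 -0.002 0 0 0; -0.012 -0.002 0 0 0; -0.012 0 0 0 0; -0.012 0.001 0 0 0; -0.012 0.002 0 0 0; -0.012 0.003 0 0 0; -0.012 0.004 0 0 0; -0.012 0.005 0 0 0; -0.012 0.005 0 0 0"

```text
time: 17.18
position: [0.462, 0.007, 0.0545]
tool_rot: [0.73, 0.683, 0.0, 0.001]
ft_force: [-1.6, -0.2, -1.0]
grip_width: 0.0009
grip_force: 1.3
```

```bash
cat > ck.py <<'E'
import sys
from bd import *
f=sys.argv[1]; snap('top',f); s=sat(f)
for u in map(int,sys.argv[2].split(',')): print(u,[(S(u,175+c,.064).tolist()) for c in cross(s[175:245,u],70)])
for v in (186,190,195,222,225,228): print(v,[(S(330+c,v,.064).tolist()) for c in cross(s[v,330:365],70)])
w=np.array(get_obs()['position'])[:2]-o;print('tcp',w@x,w@y)
E
python3 ck.py t8.png 300,344,346,348
```

```text
300 [[76.9, 289.3]]
344 [[76.6, 141.6]]
346 [[76.7, 134.9], [-68.7, 129.4]]
348 [[76.7, 128.2], [-69.0, 122.7]]
186 [[68.7, 119.2], [69.3, 104.8]]
190 [[55.2, 118.9], [55.8, 104.6]]
195 [[38.4, 117.8], [39.0, 104.2]]
222 [[-52.0, 119.5], [-51.4, 104.0]]
225 [[-62.0, 119.4], [-61.4, 104.1]]
228 [[-73.0, 144.2], [-71.3, 104.0]]
tcp -0.08038339260180001 0.21667439507947678
```

Emit:
servo_tool:
  moves: "0 -0.02 0 0 0; 0 -0.02 -0.03 0 0; 0 -0.02 -0.07 0 0.087; 0.04 0.01 -0.07 0 0.087; 0.08 0.04 -0.07 0 0.087; 0.115 0.06 -0.07 0 0.087; 0.138 0.083 -0.07 0 0.087; 0.138 0.083 -0.07 0 0.087; 0.138 0.083 -0.07 0 0.087; 0.138 0.083 -0.05 0 0.087"

```text
time: 18.07
position: [0.557, 0.1397, 0.1074]
tool_rot: [0.73, 0.684, 0.004, 0.003]
ft_force: [1.0, -0.5, 0.2]
grip_width: 0.0459
grip_force: 0.0
```

```bash
python3 go.py 0.5538 0.140 0.0545 86.2; python3 ck.py t9.png 344,346,348
```

```text
t 18.07 p [0.557  0.1397 0.1074] yaw 86.24 F [ 1.  -0.5  0.2] w 0.0459
shift [-0.     -0.0037  0.0529] spin 0.04
344 [[78.4, 141.7], [-70.4, 135.9]]
346 [[-70.1, 129.3]]
348 [[77.5, 128.3], [-70.0, 122.7]]
186 [[68.7, 119.4], [69.3, 104.8]]
190 [[55.2, 118.6], [55.8, 104.8]]
195 [[38.4, 117.9], [39.0, 104.3]]
222 [[-51.9, 117.6], [-51.4, 104.7]]
225 [[-61.9, 117.1], [-61.4, 105.7]]
228 [[-71.4, 105.4]]
tcp 0.0011662100736855225 0.3541016460288288
```

Emit:
servo_tool:
  moves: "0 0.001 0.02 0 0.087; 0 0.001 0.035 0 0.087; 0 0.001 0.045 0 0.087; 0 0.001 0.05 0 0.087; 0 0.001 0.05 0 0.087; 0 0.001 0.05 0 0.087"

```text
time: 18.62
position: [0.5543, 0.1386, 0.0548]
tool_rot: [0.731, 0.683, 0.0, 0.0]
ft_force: [0.0, 0.0, 0.1]
grip_width: 0.0849
grip_force: 0.0
```

```bash
python3 go.py 0.5538 0.140 0.0545 86.2
```

```text
t 18.62 p [0.5543 0.1386 0.0548] yaw 86.11 F [0.  0.  0.1] w 0.0849
shift [ 0.0013 -0.0005  0.0003] spin -0.09
```

Emit:
servo_tool:
  moves: "-0.004 0 0 0 0.087; -0.008 0 0 0 0.087; -0.011 0 0 0 0.087; -0.013 0 0 0 0.087; -0.015 0 0 0 0.087; -0.017 0 0 0 0.087; -0.019 -0.0005 0 0 0.087; -0.021 -0.001 0 0 0.087; -0.023 -0.0015 0 0 0.087; -0.025 -0.002 0 0 0.087"

```text
time: 19.45
position: [0.5512, 0.1145, 0.0549]
tool_rot: [0.73, 0.683, 0.001, 0.0]
ft_force: [1.1, 3.6, 2.4]
grip_width: 0.087
grip_force: 2.3
```

```bash
python3 go.py; python3 ck.py t10.png 344,346,348,350
```

```text
t 19.45 p [0.5512 0.1145 0.0549] yaw 86.16 F [1.1 3.6 2.4] w 0.087
344 [[76.2, 141.6], [-73.2, 135.8]]
346 [[75.3, 134.9], [-73.4, 129.2]]
348 [[75.3, 128.2], [-72.9, 122.6]]
350 [[75.6, 121.5], [-72.8, 115.9]]
186 []
190 []
195 []
222 []
225 []
228 [[-72.8, 138.8]]
tcp 0.0013391940133374279 0.32941951613626874
```

Centred to about 0.5 mm, so I push straight in.

Emit:
servo_tool:
  moves: "-0.003 0 0 0 0.087; -0.006 0 0 0 0.087; -0.01 0 0 0 0.087; -0.014 0 0 0 0.087; -0.018 0 0 0 0.087; -0.022 0 0 0 0.087; -0.026 0 0 0 0.087; -0.03 0 0 0 0.087; -0.034 0 0 0 0.087; -0.038 0 0 0 0.087"

```text
time: 20.33
position: [0.5474, 0.0767, 0.0547]
tool_rot: [0.731, 0.683, -0.0, -0.001]
ft_force: [0.0, 6.9, 3.7]
grip_width: 0.087
grip_force: 2.8
```

Emit:
servo_tool:
  moves: "-0.005 0 0 0 0.087; -0.01 0 0 0 0.087; -0.015 0 0 0 0.087; -0.02 0 0 0 0.087; -0.025 0 0 0 0.087; -0.03 0 0 0 0.087; -0.035 0 0 0 0.087; -0.04 0 0 0 0.087; -0.045 0 0 0 0.087; -0.05 0 0 0 0.087"

```text
time: 21.17
position: [0.5437, 0.0269, 0.0547]
tool_rot: [0.731, 0.683, -0.0, -0.001]
ft_force: [1.0, 5.8, 4.9]
grip_width: 0.0869
grip_force: 2.9
```

Emit:
servo_tool:
  moves: "-0.005 0 0 0 0.087; -0.01 0 0 0 0.087; -0.015 0 0 0 0.087; -0.02 0 0 0 0.087; -0.025 0 0 0 0.087; -0.03 0 0 0 0.087; -0.035 0 0 0 0.087; -0.04 0 0 0 0.087; -0.045 0 0 0 0.087; -0.05 0 0 0 0.087"

```text
time: 22.0
position: [0.5403, -0.0235, 0.0543]
tool_rot: [0.73, 0.683, -0.001, -0.001]
ft_force: [0.5, 4.1, 1.6]
grip_width: 0.087
grip_force: 1.9
```

```bash
python3 go.py; python3 ck.py t11.png 344,346,348,350|tail -1
```

```text
t 22.0 p [ 0.5403 -0.0235  0.0543] yaw 86.16 F [0.5 4.1 1.6] w 0.087
tcp 9.868623215542884e-07 0.19023355234702233
```

Emit:
servo_tool:
  moves: "-0.005 0 0 0 0.087; -0.01 0 0 0 0.087; -0.015 0 0 0 0.087; -0.02 0 0 0 0.087; -0.025 0 0 0 0.087; -0.03 0 0 0 0.087; -0.035 0 0 0 0.087; -0.04 0 0 0 0.087; -0.045 0 0 0 0.087; -0.05 0 0 0 0.087"

```text
time: 22.88
position: [0.5379, -0.0737, 0.0546]
tool_rot: [0.73, 0.683, 0.0, -0.0]
ft_force: [0.3, 2.6, -0.2]
grip_width: 0.0872
grip_force: 1.1
```

Emit:
servo_tool:
  moves: "-0.003 0 0 0 0.087; -0.006 0 0 0 0.087; -0.009 0 0 0 0.087; -0.012 0 0 0 0.087; -0.014 0 0 0 0.087; -0.014 0 0 0 0.087"

```text
time: 23.38
position: [0.537, -0.0878, 0.0546]
tool_rot: [0.73, 0.683, -0.0, 0.0]
ft_force: [-0.1, 1.0, -0.8]
grip_width: 0.0871
grip_force: 0.3
```

```bash
python3 go.py; python3 ck.py t12.png 340|tail -1; python3 - <<'E'
from bd import *
s=sat('t12.png')
for v in (190,195,200,205,222,225): print(v,s[v,318:360].astype(int).tolist())
E
```

```text
t 23.38 p [ 0.537  -0.0878  0.0546] yaw 86.15 F [-0.1  1.  -0.8] w 0.0871
tcp 0.0007658091217001085 0.12702048667999508
190 [40, 40, 38, 38, 38, 36, 36, 35, 35, 36, 36, 36, 39, 43, 36, 10, 10, 7, 10, 10, 10, 10, 20, 9, 11, 16, 18, 16, 16, 16, 17, 14, 14, 14, 17, 17, 17, 15, 15, 15, 12, 12]
195 [38, 39, 38, 38, 38, 38, 38, 36, 36, 38, 39, 44, 44, 19, 13, 14, 14, 13, 14, 16, 29, 29, 17, 6, 16, 18, 18, 18, 17, 15, 15, 17, 17, 15, 17, 17, 18, 15, 16, 19, 16, 16]
200 [40, 40, 40, 40, 39, 38, 36, 36, 36, 38, 39, 33, 10, 10, 14, 14, 10, 10, 23, 31, 22, 13, 8, 7, 18, 17, 14, 14, 17, 20, 17, 17, 17, 17, 16, 16, 19, 21, 18, 20, 18, 18]
205 [40, 40, 40, 40, 38, 39, 38, 38, 37, 32, 20, 10, 10, 14, 17, 10, 24, 38, 41, 36, 29, 19, 18, 8, 11, 10, 13, 13, 13, 13, 13, 13, 13, 13, 12, 12, 15, 18, 18, 14, 17, 17]
222 [38, 35, 36, 34, 22, 13, 4, 8, 11, 8, 13, 9, 14, 14, 19, 19, 10, 9, 9, 9, 9, 9, 5, 9, 5, 5, 9, 5, 9, 9, 10, 10, 14, 10, 10, 10, 24, 32, 44, 45, 50, 51]
225 [38, 39, 37, 28, 20, 15, 10, 10, 10, 10, 5, 9, 9, 5, 5, 5, 5, 5, 5, 5, 10, 9, 5, 0, 0, 0, 5, 9, 14, 9, 14, 10, 10, 14, 10, 10, 14, 19, 20, 29, 26, 35]
```

The back panel stops the board 1 mm past home, so I push on slowly until I feel it.

Emit:
servo_tool:
  moves: "-0.002 0 0 0 0.087; -0.004 0 0 0 0.087; -0.006 0 0 0 0.087; -0.007 0 0 0 0.087; -0.008 0 0 0 0.087; -0.008 0 0 0 0.087"

```text
time: 23.93
position: [0.5364, -0.0954, 0.0546]
tool_rot: [0.73, 0.683, 0.0, 0.0]
ft_force: [0.3, 2.8, 0.8]
grip_width: 0.0871
grip_force: 1.3
```

Emit:
servo_tool:
  moves: "-0.001 0 0 0 0.087; -0.002 0 0 0 0.087; -0.002 0 0 0 0.087"

```text
time: 24.18
position: [0.5363, -0.0974, 0.0546]
tool_rot: [0.73, 0.683, 0.0, 0.0]
ft_force: [-0.3, 3.1, 1.5]
grip_width: 0.0871
grip_force: 1.5
```

Emit:
servo_tool:
  moves: "-0.001 0 0 0 0.087; -0.002 0 0 0 0.087; -0.002 0 0 0 0.087"

```text
time: 24.43
position: [0.5362, -0.099, 0.0546]
tool_rot: [0.731, 0.683, 0.0, -0.0]
ft_force: [0.2, 4.7, 2.2]
grip_width: 0.0874
grip_force: 2.4
```

Emit:
servo_tool:
  moves: "-0.001 0 0 0 0.087; -0.0015 0 0 0 0.087; -0.0015 0 0 0 0.087"

```text
time: 24.68
position: [0.5361, -0.0992, 0.0546]
tool_rot: [0.731, 0.683, 0.001, -0.001]
ft_force: [1.3, 8.5, 3.2]
grip_width: 0.0874
grip_force: 4.7
```

Emit:
servo_tool:
  moves: "-0.001 0 0 0 0.087; -0.001 0 0 0 0.087; -0.001 0 0 0 0.087"

```text
time: 24.93
position: [0.5362, -0.0992, 0.0546]
tool_rot: [0.731, 0.683, 0.001, -0.001]
ft_force: [1.8, 11.5, 2.2]
grip_width: 0.0866
grip_force: 6.1
```

Emit:
servo_tool:
  moves: "0.01 0 0 0 0.087; 0.02 0 0 0 0.087; 0.03 0 0 0 0.087; 0.03 0 -0.03 0 0.087; 0.03 0 -0.07 0 0.087; 0.06 0 -0.11 0 0.087; 0.1 0 -0.15 0 0.087; 0.14 0 -0.15 0 0.087; 0.18 0 -0.15 0 0.087; 0.22 0 -0.15 0 0.087"

```text
time: 25.77
position: [0.5508, 0.1062, 0.2063]
tool_rot: [0.731, 0.683, 0.001, 0.002]
ft_force: [1.2, -0.4, -0.4]
grip_width: 0.0869
grip_force: 0.0
```

Emit:
servo_tool:
  moves: "0.04 0 0 0 0.087; 0.08 0 0 0 0.087; 0.12 0 0 0 0.087; 0.16 0 0 0 0.087; 0.16 0 0 0 0.087; 0.16 0 0 0 0.087"

```text
time: 26.27
position: [0.56, 0.2667, 0.2039]
tool_rot: [0.729, 0.685, -0.0, 0.0]
ft_force: [0.9, 0.1, 0.0]
grip_width: 0.087
grip_force: 0.0
```

```bash
python3 go.py; python3 - <<'E'
from bd import *
snap('top','t13.png');s=sat('t13.png'); g=cv2.imread('pics/t13.png')
for v in (190,205,220):
    print(v,'S',s[v,335:360].astype(int).tolist(),'G',g[v,335:360,1].tolist())
im=snap('side','s13.png')
# mouth: home board's front top edge z=.0615 and bottom .0455 predicted pixels along a vertical at sorter x=-40,0,40 
for sx in(-40,0,40):
    w=o+x*sx/1000+y*.105
    pts=[(z,proj('side',[*w,z])) for z in (.03,.04,.0455,.05,.0535,.058,.0615,.066,.072,.08,.09,.098)]
    print(sx,[(z,round(u),round(v),im[round(v),round(u)].tolist()) for z,(u,v) in pts])
# stack top (board c at .048) and roll, pot check
print('c front edge/x edges',[(S(u,175+c,.048).tolist()) for u in (300,320,335) for c in cross(s[175:245,u],70)])
print([(S(262+c,v,.048).tolist()) for v in (195,215) for c in cross(s[v,262:345],70)])
s0=sat('t0.png');print('start',[(S(262+c,v,.064).tolist()) for v in (215,230) for c in cross(s0[v,262:345],70)])
E
```

```text
t 26.27 p [0.56   0.2667 0.2039] yaw 86.42 F [0.9 0.1 0. ] w 0.087
190 S [40, 41, 42, 42, 39, 39, 44, 63, 101, 130, 130, 129, 129, 130, 131, 131, 129, 130, 128, 111, 74, 50, 44, 43, 43] G [189, 186, 187, 189, 191, 192, 187, 169, 106, 96, 146, 150, 152, 151, 151, 150, 151, 151, 150, 138, 169, 159, 180, 186, 185]
205 S [38, 36, 36, 36, 38, 39, 39, 49, 84, 123, 130, 129, 127, 126, 127, 127, 127, 127, 118, 83, 47, 36, 38, 39, 39] G [190, 193, 193, 191, 193, 190, 189, 192, 118, 98, 154, 155, 157, 157, 156, 156, 155, 154, 156, 140, 188, 179, 191, 192, 191]
220 S [36, 38, 38, 36, 36, 36, 36, 40, 59, 101, 127, 124, 122, 122, 122, 122, 122, 119, 97, 65, 48, 43, 43, 42, 41] G [193, 191, 193, 193, 193, 194, 194, 192, 172, 114, 106, 159, 163, 162, 162, 162, 163, 158, 143, 164, 159, 185, 187, 188, 186]
-40 [(0.03, 341, 193, [107, 126, 134]), (0.04, 342, 191, [109, 130, 137]), (0.0455, 342, 190, [106, 129, 139]), (0.05, 342, 188, [72, 125, 158]), (0.0535, 342, 188, [72, 125, 158]), (0.058, 342, 187, [80, 131, 161]), (0.0615, 342, 186, [148, 185, 204]), (0.066, 342, 185, [212, 242, 245]), (0.072, 3
[... 574 characters left out ...]
 320, 186, [100, 120, 128]), (0.04, 320, 184, [102, 122, 130]), (0.0455, 320, 183, [98, 121, 131]), (0.05, 320, 182, [82, 121, 144]), (0.0535, 320, 181, [70, 124, 158]), (0.058, 320, 180, [88, 137, 166]), (0.0615, 320, 179, [153, 190, 207]), (0.066, 320, 178, [203, 235, 242]), (0.072, 320, 177, [177, 209, 220]), (0.08, 320, 175, [103, 123, 131]), (0.09, 320, 172, [101, 121, 129]), (0.098, 321, 170, [131, 157, 167])]
c front edge/x edges [[67.5, 289.8], [-80.1, 282.9], [72.3, 222.1], [-75.3, 215.8], [77.2, 171.5], [-71.3, 165.5]]
[[30.4, 351.6], [39.1, 143.7], [-28.6, 140.1]]
start [[-39.8, 383.2], [-38.3, 347.1], [-34.9, 266.1], [-33.6, 235.1], [-32.1, 199.2], [-30.8, 170.0], [-29.5, 138.4]]
```

The board's cut edge shows in the side view at the height and place expected for a flush board, the back stop was felt, and board_c hasn't moved. I'm handing in.

```bash
python3 -c "
from rig import job; print(job.hand_in())"
```

```text
the job is handed in; nothing more can be done
None
```

I handed in the job at 26 s of robot time. The top board is pushed to the back stop and sits flush in the sorter, the tape roll lies flat on the oak, the pen pot is set aside upright, and the last picture shows no movement of the board just under the top one (board_c); the hand-in returned no verdict.

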